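# Sweep the loose bauble caps off the painting board into the parts tray

## Robot

A 6-joint arm with a two-finger parallel gripper is mounted at the origin on the work surface. World frame = base frame: x ahead of the robot, y to its left, z up, the work surface at z = 0. Lengths are in m, angles in degrees, forces in N, time in s.
With the tool pointing down it reaches from about 0.4 to 0.825 m from the base axis. Payload 7 kg.
Tool frame: the origin (TCP) lies midway between the tips of the shut fingers; the grasp point (between the pads) lies 19 mm behind it; z points along the fingers, y is the line along which they close (so a half turn about z gives the same grasp; the last joint's range is limited). The gripper opens to 88 mm and grips with 3 to 60 N. Pads are 19 mm wide; open, the fingers measure 130 mm over their backs; the gripper's body (78 mm by 193 mm) begins 47 mm behind the grasp point.
Start: joints at [-60.556, 20.546, 0.682, 0, -70.136, -16.507], TCP at [0.151, -0.658, 0.227] pointing down, gripper open.
Joint ranges: [-176.03, 176.03], [-82.01, 121.73], [-58.28, 71.71], [-173.87, 95.51], [-174.79, -0.11], [-173.66, 173.66]. Speed limits (degrees/s): [136.94, 136.94, 172.46, 180, 180, 180].

## Interface

Orientations are given as [roll, pitch, yaw] about the fixed x, y, z axes, in that order (R = Rz(yaw) Ry(pitch) Rx(roll)).
In Python, from plant import r, eyes, workorder gives the robot as it stands.
- The arm moves only by the tool step_arm, never from a script. Its argument "plan" is a list of rows, each a list of 5 numbers: the shift along the tool's x, y, z each as a share of 25 cm, from -1 to 1, then the turn about the tool's z as a share of 60 degrees, from -1 to 1, then the finger opening in mm, from 0 to 87.6. In form: [[x, y, z, turn, jaw], ...]. A call has 1 to 12 rows; each row is the pose to reach, as a shift and turn from the pose commanded when the call began, along the tool's axes at that moment; what a row does not reach only later rows make up. A row lasts 1/12 s, in which the tool goes at most 41.7 mm and 7.16 degrees, less where a joint would pass 70% of its speed; a pose out of reach is approached as far as the arm can. A call with a number of a shift or a turn outside -1 to 1 is refused whole. A call with a gripper value outside its range is refused whole. The fingers move at their own pace and stop on an object; "newtons" is the grip in N (left out, the last holds). Time passes only in rows, so rows that repeat a pose let the fingers close. It gives the time, the measured TCP pose, the force, the opening and the grip force at its end, in the units of the state.
- r.get_state(): the state, without advancing time (a new reading comes with each control period).
- eyes.capture(name): name is "side" or "top"; returns the picture (384x512x3 uint8, red, green, blue); there is no depth.
- eyes.camera_model(name): a dict with "fov_y" (degrees; the focal length in pixels is half the picture's height over the tangent of half this angle, whatever the lens; pixels are square), "cx", "cy" (the principal point, pixels), "k1" (the pictures are not rectified: a ray, as slopes to the right and down, at radius r is drawn at 1 + k1 r^2 times it, then the intrinsics apply), "world_to_cam" (4x4, takes a point from world to camera coordinates). Camera axes: x right, y up, looking along -z (the intrinsics and any distortion apply to the point x, -y, -z); pixel columns grow to the right and rows downward; lengths in m; the calibration is good to about 2 mm. A picture is of the moment at which its call begins. camera_model takes no time and is no camera call.
- workorder.close_job(): hands the job in; it is judged then, once.
The state is a dict: "time_s": time; "joints": joint angles; "qd": joint speeds; "joint_torque": joint torques, N m; "tcp_pos": TCP position; "eef_rot": TCP orientation; "contact_force": force on the tool from outside, world axes, zero at the start; "moment": the same for the moment, N m; "gripper_width": finger opening in m; "gripper_force": force on a finger pad.
Only numpy, scipy, OpenCV 4.12 (cv2) and the standard library are available. Lean on these libraries where they do the work, as an engineer would, in place of code of your own. Each camera call takes 0.05 s, during which the arm holds its last target. There are 200 camera calls.

## Task

With the closed fingers, sweep the three loose brass bauble caps across the work board and over its end, so that all three drop into the empty parts tray beside it. Only push them: do not pick up or lift a cap. Work around the paint pot and the gilded chest on the board, and leave these and everything else on the bench standing where they are.

Things in the scene. Friction and masses are not known exactly. Their poses are not given: they have to be found in the camera images.
- board: grey laminate work board, a fixed block 240 (its x) x 300 (its y) x 40 mm high, lying on the bench, turned by up to about 10 degrees. Origin: centre of its underside; its top is 40 mm above the bench. The two trays stand against its two short ends, at +y and -y of the board.
- tray: the empty parts tray, fixed: open-topped white plastic tray 240 (x) x 140 (y) mm, 30 mm high, walls and floor 4 mm thick, no dividers. It stands on the bench along one short end of the board, 1 mm away (its axes parallel to the board's, its centre 221 mm from the board's centre at the board's +y or -y end, which changes from run to run), its rim 10 mm below the board's top, so that what is pushed over that end drops in. Origin: centre of its underside.
- chest_tray: the full tray at the other end of the board, fixed: same outer size and colour, but with two dividers and six gilded chest ornaments fixed in it, up to 41 mm above the bench. Origin: centre of its underside.
- board_pot: glass paint pot with black lid standing on the board, 42 mm diameter, 50 mm high, 130 g, loose. Origin: centre of its underside.
- board_chest: gilded chest-shaped ornament standing on the board, 34 (x) x 44 (y) x 37 mm high, 80 g, loose; corners 29 mm from its axis. Origin: centre of its underside.
- bottle: small amber glass bottle, 48 mm diameter, 110 mm high, on the bench beyond the board. Origin: centre of its underside.
- brush_cup: white cup of paint brushes, 68 mm diameter, about 225 mm high with the brushes, on the bench beyond the board. Origin: centre of its underside.
- pot_a: glass paint pot with green lid, 52 mm diameter, 60 mm high, on the bench beyond the board. Origin: centre of its underside.
- pot_b: glass paint pot with red lid, 52 mm diameter, 60 mm high, on the bench beyond the board. Origin: centre of its underside.
- spare_chest: a second gilded chest ornament, 34 x 44 x 37 mm high, on the bench beyond the board, to the right. Origin: centre of its underside.
- cap1_mid (a point): centre of loose brass bauble cap 1 of 3: a round disc-like cap, 28 mm diameter (its top edge bevelled to 22 mm), 14 mm high, with a 5 mm wire loop on top, about 25 g, lying flat on the board, this point 7 mm above the board's top. It slides without tipping when pushed low.
- cap2_mid (a point): centre of loose brass bauble cap 2 of 3: a round disc-like cap, 28 mm diameter (its top edge bevelled to 22 mm), 14 mm high, with a 5 mm wire loop on top, about 25 g, lying flat on the board, this point 7 mm above the board's top. It slides without tipping when pushed low.
- cap3_mid (a point): centre of loose brass bauble cap 3 of 3: a round disc-like cap, 28 mm diameter (its top edge bevelled to 22 mm), 14 mm high, with a 5 mm wire loop on top, about 25 g, lying flat on the board, this point 7 mm above the board's top. It slides without tipping when pushed low.
Things that resemble listed ones, but are neither listed nor needed, are in the scene too. What is shaped like the pot_b but purple is not meant. What is shaped like the board_chest but blue is not meant.

How it is judged (in metres and radians):
At the end, for the whole second after the job is handed in: The centres of all three caps lie inside the walls of the empty tray and below its rim (less than 30 mm above its underside), and every pot, chest, bottle and cup is upright (within 0.2 rad) and within 20 mm of where it started (x of cap1_mid in the frame of tray between -0.118 and 0.118 m and y of cap1_mid in the frame of tray between -0.068 and 0.068 m and z of each of cap1_mid, cap2_mid, cap3_mid in the frame of tray below 0.03 m and x of cap2_mid in the frame of tray between -0.118 and 0.118 m and y of cap2_mid in the frame of tray between -0.068 and 0.068 m and x of cap3_mid in the frame of tray between -0.118 and 0.118 m and y of cap3_mid in the frame of tray between -0.068 and 0.068 m and distance of each of board_pot, board_chest, bottle, brush_cup, pot_a, pot_b, spare_chest from where it was at the start of the episode below 0.02 m and angle between each of board_pot, board_chest, bottle, brush_cup, pot_a, pot_b, spare_chest's own z axis and vertical below 0.2 rad); the robot touches nothing.
It fails at once if a cap is lifted off the board (its centre more than 18 mm above where it lies on the board) (height (world z) of any of cap1_mid, cap2_mid, cap3_mid above 0.065 m).
It fails at once if a pot, chest, bottle or cup of brushes is knocked over or shifted by 20 mm or more (distance of any of board_pot, board_chest, bottle, brush_cup, pot_a, pot_b, spare_chest from where it was at the start of the episode above 0.02 m or angle between any of board_pot, board_chest, bottle, brush_cup, pot_a, pot_b, spare_chest's own z axis and vertical above 0.35 rad).
It also fails if it takes over 54 s, if anything falls off the work surface, if the arm or the gripper's body presses on something with over 40 N, if the wrist force passes 120 N, or if a joint passes its speed limit or range.

## Working session

There is one attempt and no reset: what is moved stays moved. The work goes in short steps, Python scripts to look and compute and a tool call to move; the robot and the scene stay as the last step left them, time stands still between calls to the robot, and variables do not carry over. Pictures are saved under pics/ and viewed, at most 10 in all, crops included, and the job is handed in when it is done.

Besides the shell and the picture viewer there is one more tool, called after "Emit:" in YAML: its name, and indented under it one key for each argument. step_arm: Moves the arm, as the interface text tells. Its arguments: {"type":"object","properties":{"plan":{"type":"array"},"newtons":{"type":"number"}},"required":["plan"]}

```bash
mkdir -p pics; cat > h.py <<'E'
import numpy as np,cv2
from plant import r,eyes,workorder
def snap(cam,name,crop=None,s=1):
    im=eyes.capture(cam)
    if crop: x0,y0,x1,y1=crop; im=im[y0:y1,x0:x1]
    im=cv2.resize(im,None,fx=s,fy=s,interpolation=cv2.INTER_CUBIC)
    cv2.imwrite('pics/'+name,im[:,:,::-1])
def K(m):
    f=192/np.tan(np.radians(m['fov_y'])/2); return f
def p2w(cam,u,v,z):
    m=eyes.camera_model(cam); f=K(m); d=np.array([(u-m['cx'])/f,(v-m['cy'])/f]); s=d.copy()
    for _ in range(20): s=d/(1+m['k1']*(s@s))
    T=np.array(m['world_to_cam']); R=T[:3,:3]; c=-R.T@T[:3,3]
    ray=R.T@np.array([s[0],-s[1],-1]); return (c+ray*(z-c[2])/ray[2])
def w2p(cam,p):
    m=eyes.camera_model(cam); f=K(m); T=np.array(m['world_to_cam']); q=T[:3,:3]@np.array(p)+T[:3,3]
    s=np.array([q[0],-q[1]])/-q[2]; s=s*(1+m['k1']*(s@s)); return s*f+[m['cx'],m['cy']]
E
python3 - <<'E'
from h import *
snap('top','t1.png',None,1.5); snap('side','s1.png',None,1.5)
s=r.get_state(); print(s['tcp_pos'],s['eef_rot'],s['time_s'])
E
```

```text
[ 0.15097992 -0.65746279  0.22574256] [ 1.79916152e+02 -9.16830264e-03 -1.67070084e+02] 0.1
```

View pics/t1.png

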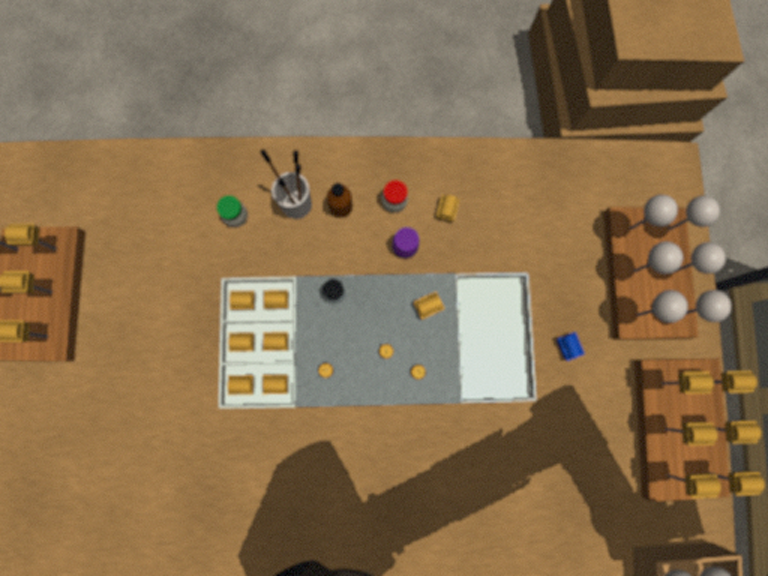

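View pics/s1.png

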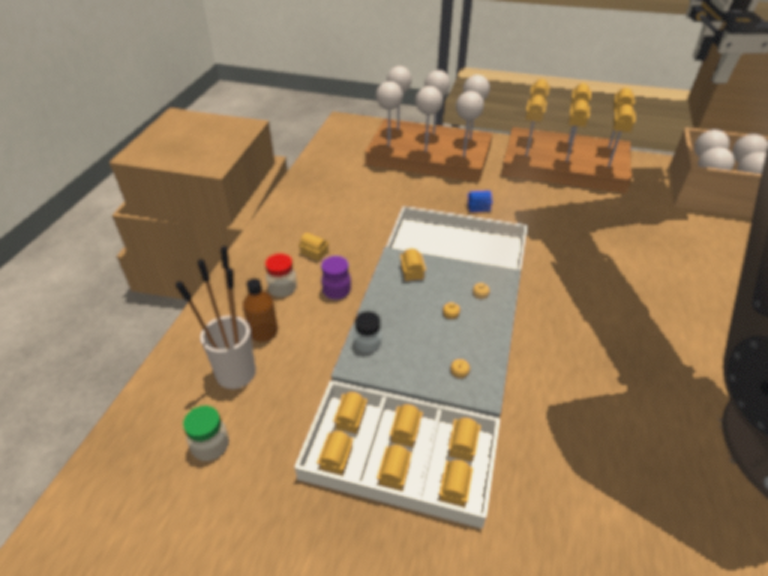

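The top view (1.5x) shows the empty tray on the right (457-535, 273-403) and the full tray on the left. The caps are at (325,370), (386,351) and (418,372), the pot at (332,290) and the chest at (428,306). The gold chests in the tray, the spare chest (447,208), the blue chest (570,346) and the purple pot (405,242) look similar but aren't wanted. I'll check the three caps in one close crop.

```bash
python3 - <<'E'
from h import *
snap('top','t2.png',(190,175,365,275),4.5)
E
```

```text
(no output)
```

View pics/t2.png

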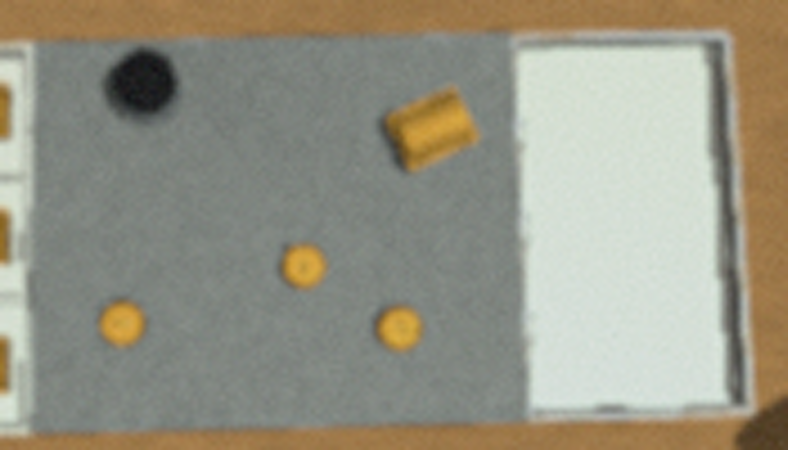

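The crop shows the caps at (123,324), (304,266) and (400,328), each a disc with a loop. The chest is at (433,130), the pot lid at (142,82), and the board's tray end runs from (515,38) to (528,418).

```bash
python3 - <<'E'
from h import *
W={}
for n,u,v,z in [('A',123,324,.05),('B',304,266,.05),('C',400,328,.05),('chest',433,130,.075),('pot',142,82,.09),('bFR',515,38,.04),('bNR',529,418,.04),('bFL',33,42,.04),('bNL',33,432,.04)]:
    W[n]=p2w('top',u/4.5+190-.4,v/4.5+175-.4,z)[:2]; print(n,W[n].round(4))
print('width',np.linalg.norm(W['bFR']-W['bNR']),np.linalg.norm(W['bFL']-W['bNL']),np.linalg.norm(W['bFR']-W['bFL']))
c=sum(W[k] for k in('bFR','bNR','bFL','bNL'))/4
e=(W['bFR']+W['bNR']-W['bFL']-W['bNL']); e/=np.linalg.norm(e); n=np.array([-e[1],e[0]])
print('center',c,'e(to tray)',e,'ang',np.degrees(np.arctan2(e[1],e[0])))
for k in W: print(k,'along',((W[k]-c)@e).round(4),'across',((W[k]-c)@n).round(4))
# side check
for k,z in [('A',.047),('B',.047),('C',.047)]: print(k,'side px*1.5',w2p('side',[*W[k],z])*1.5)
s=r.get_state(); print(s['eef_rot'],s['tcp_pos'])
R=cv2.Rodrigues(np.zeros(3))[0]
from scipy.spatial.transform import Rotation as Ro
R=Ro.from_euler('xyz',s['eef_rot'],degrees=True).as_matrix(); print(R.round(3))
E
```

```text
A [0.4729 0.0319]
B [ 0.5073 -0.0766]
C [ 0.47  -0.134]
chest [ 0.5863 -0.1533]
pot [0.6129 0.019 ]
bFR [ 0.6491 -0.2093]
bNR [ 0.4158 -0.212 ]
bFL [0.6467 0.0909]
bNL [0.4088 0.086 ]
width 0.2332761947301189 0.23795806219250962 0.30019983913269194
center [ 0.53009228 -0.06108877] e(to tray) [ 0.01580963 -0.99987502] ang -89.09413731820166
A along -0.0939 across -0.0557
B along 0.0151 across -0.023
C along 0.0719 across -0.0612
chest along 0.0931 across 0.0548
pot along -0.0788 across 0.0841
bFR along 0.15 across 0.1166
bNR along 0.1491 across -0.1166
bFL along -0.1502 across 0.119
bNL along -0.149 across -0.119
A side px*1.5 [459.98346126 368.52345664]
B side px*1.5 [450.73617254 310.84699668]
C side px*1.5 [480.38272146 290.98488058]
[ 1.79928336e+02 -7.88230454e-03 -1.67065827e+02] [ 0.15102008 -0.65752513  0.22583793]
[[-0.975 -0.224 -0.   ]
 [-0.224  0.975  0.001]
 [ 0.     0.001 -1.   ]]
```

```bash
cat >> h.py <<'E'
from scipy.spatial.transform import Rotation as Ro
def go(*targets,yaw=None):
    s=r.get_state(); R=Ro.from_euler('xyz',s['eef_rot'],degrees=True).as_matrix()
    print(round(s['time_s'],2),np.round(s['tcp_pos'],4),np.round(s['eef_rot'],2),'F',np.round(s['contact_force'],1))
    for t in targets: print(t,'->',np.round(R.T@(np.array(t)-s['tcp_pos'])/.25,3))
E
python3 -c "
from h import *
go((.34,-.46,.226))"
```

```text
0.15 [ 0.151  -0.6575  0.2258] [ 1.7993e+02 -1.0000e-02 -1.6707e+02] F [-0.3 -0.6 -0.3]
(0.34, -0.46, 0.226) -> [-0.914  0.601 -0.   ]
```

Emit:
step_arm:
  plan:
    - [-0.91,0.6,0,-0.65,0]
    - [-0.91,0.6,0,-0.65,0]
    - [-0.91,0.6,0,-0.65,0]
    - [-0.91,0.6,0,-0.65,0]
    - [-0.91,0.6,0,-0.65,0]
    - [-0.91,0.6,0,-0.65,0]
    - [-0.91,0.6,0,-0.65,0]
    - [-0.91,0.6,0,-0.65,0]
    - [-0.91,0.6,0,-0.65,0]
  newtons: 20

```text
time_s: 0.9
tcp_pos: [0.3402, -0.4597, 0.2266]
eef_rot: [-180.0, 0.0, -127.9]
contact_force: [-0.1, 0.3, 0.5]
gripper_width: 0.0333
gripper_force: 0.0
```

```bash
python3 -c "
from h import *
go((.45,-.25,.2),(.464,-.1,.15))"
```

```text
0.9 [ 0.3402 -0.4597  0.2266] [-180.      0.   -127.91] F [-0.1  0.3  0.5]
(0.45, -0.25, 0.2) -> [-0.931  0.169  0.107]
(0.464, -0.1, 0.15) -> [-1.439  0.493  0.307]
```

Emit:
step_arm:
  plan:
    - [-0.93,0.17,0.1,-0.647,0]
    - [-0.93,0.17,0.1,-0.647,0]
    - [-0.93,0.17,0.1,-0.647,0]
    - [-0.93,0.17,0.1,-0.647,0]
    - [-0.93,0.17,0.1,-0.647,0]
    - [-0.93,0.17,0.1,-0.647,0]
    - [-0.93,0.17,0.1,-0.647,0]
    - [-0.93,0.17,0.1,-0.647,0]
    - [-0.93,0.17,0.1,-0.647,0]

```text
time_s: 1.65
tcp_pos: [0.4488, -0.2521, 0.2015]
eef_rot: [180.0, -0.0, -89.3]
contact_force: [0.3, 0.2, -0.2]
gripper_width: 0.0004
gripper_force: 0.0
```

```bash
python3 -c "
from h import *
go((.464,-.098,.15),(.464,-.098,.045))"
```

```text
1.65 [ 0.4488 -0.2521  0.2015] [179.97  -0.   -89.3 ] F [ 0.3  0.2 -0.2]
(0.464, -0.098, 0.15) -> [-0.616 -0.068  0.206]
(0.464, -0.098, 0.045) -> [-0.616 -0.069  0.626]
```

Emit:
step_arm:
  plan:
    - [-0.616,-0.068,0.2,0,0]
    - [-0.616,-0.068,0.2,0,0]
    - [-0.616,-0.068,0.2,0,0]
    - [-0.616,-0.068,0.2,0,0]
    - [-0.616,-0.068,0.48,0,0]
    - [-0.616,-0.068,0.48,0,0]
    - [-0.616,-0.068,0.48,0,0]
    - [-0.616,-0.068,0.48,0,0]

```text
time_s: 2.32
tcp_pos: [0.4631, -0.0986, 0.0811]
eef_rot: [179.8, -0.1, -89.4]
contact_force: [0.4, 0.4, 0.1]
gripper_width: 0.0006
gripper_force: 0.0
```

```bash
python3 -c "
from h import *
snap('side','s2.png',(210,110,380,270),3.7)
go((.464,-.098,.045),(.464,-.24,.045))"
```

```text
2.37 [ 0.4645 -0.0985  0.0824] [ 1.7998e+02 -4.0000e-02 -8.9340e+01] F [-0.3 -0.1  1.2]
(0.464, -0.098, 0.045) -> [-0.002  0.002  0.15 ]
(0.464, -0.24, 0.045) -> [0.566 0.008 0.15 ]
```

View pics/s2.png

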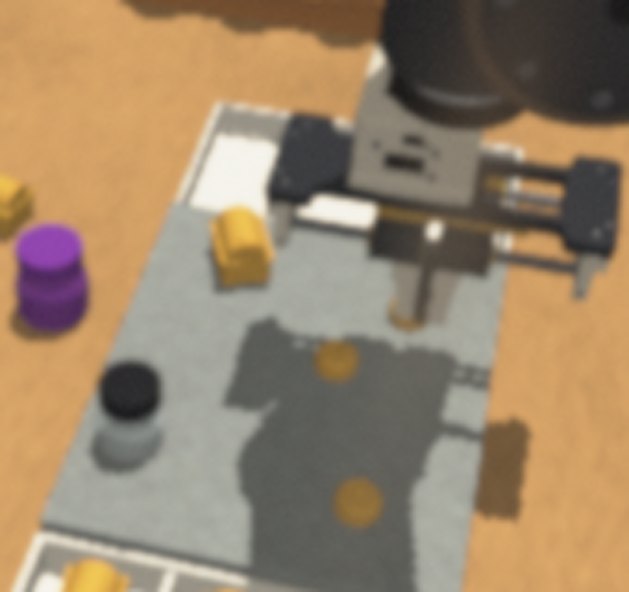

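The closed fingers (390-455, 265-325) stand just behind cap C, clear of cap B at (337,360). I'll lower them and sweep.

Emit:
step_arm:
  plan:
    - [0,0,0.08,0,0]
    - [0,0,0.15,0,0]
    - [0,0,0.15,0,0]
    - [0,0,0.15,0,0]
    - [0.04,0,0.15,0,0]
    - [0.07,0.001,0.15,0,0]
    - [0.1,0.001,0.15,0,0]
    - [0.13,0.002,0.15,0,0]
    - [0.16,0.002,0.15,0,0]
    - [0.19,0.003,0.15,0,0]
    - [0.22,0.003,0.15,0,0]
    - [0.25,0.004,0.15,0,0]

```text
time_s: 3.37
tcp_pos: [0.4638, -0.1606, 0.044]
eef_rot: [180.0, -0.0, -89.2]
contact_force: [0.7, 1.0, 0.7]
gripper_width: 0.0
gripper_force: 0.1
```

Emit:
step_arm:
  plan:
    - [0.03,0,0,0,0]
    - [0.07,0,0,0,0]
    - [0.11,0,0,0,0]
    - [0.15,0,0,0,0]
    - [0.19,0,0,0,0]
    - [0.23,0,0,0,0]
    - [0.27,0,0,0,0]
    - [0.31,0,0,0,0]
    - [0.33,0,0,0,0]
    - [0.33,0,0,0,0]

```text
time_s: 4.2
tcp_pos: [0.465, -0.2434, 0.044]
eef_rot: [180.0, -0.0, -89.3]
contact_force: [0.1, -0.8, -0.1]
gripper_width: 0.0004
gripper_force: 0.0
```

```bash
python3 -c "
from h import *
snap('side','s3.png',(210,110,380,270),3.7)
go((.464,-.24,.1),(.512,-.035,.1),(.512,-.035,.045))"
```

```text
4.25 [ 0.4649 -0.2428  0.0439] [179.99   0.   -89.31] F [-0.3  0.4  0.2]
(0.464, -0.24, 0.1) -> [-0.011  0.003 -0.224]
(0.512, -0.035, 0.1) -> [-0.829 -0.199 -0.224]
(0.512, -0.035, 0.045) -> [-0.829 -0.199 -0.004]
```

View pics/s3.png

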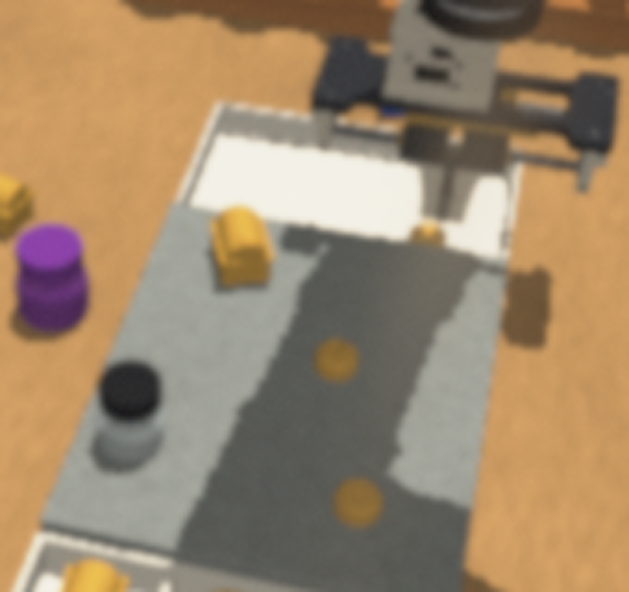

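Cap C (428,233) is partly hidden behind the board's end, so it has dropped into the tray. The other things haven't moved. Next is cap B.

Emit:
step_arm:
  plan:
    - [0,0,-0.16,0,0]
    - [0,0,-0.22,0,0]
    - [-0.16,-0.04,-0.22,0,0]
    - [-0.32,-0.08,-0.22,0,0]
    - [-0.48,-0.12,-0.22,0,0]
    - [-0.64,-0.16,-0.22,0,0]
    - [-0.83,-0.2,-0.22,0,0]
    - [-0.83,-0.2,-0.22,0,0]
    - [-0.83,-0.2,-0.22,0,0]
    - [-0.83,-0.2,-0.1,0,0]
    - [-0.83,-0.2,0,0,0]
    - [-0.83,-0.2,0,0,0]

```text
time_s: 5.25
tcp_pos: [0.5111, -0.0345, 0.0416]
eef_rot: [179.9, -0.0, -89.2]
contact_force: [0.7, -0.6, -0.2]
gripper_width: 0.0002
gripper_force: 0.0
```

```bash
python3 -c "
from h import *
snap('side','s4.png',(210,110,380,270),3.7)
go((.513,-.145,.044),(.515,-.255,.044))"
```

```text
5.3 [ 0.5111 -0.0348  0.0429] [ 1.7983e+02 -5.0000e-02 -8.9250e+01] F [-0.1 -0.1  0.9]
(0.513, -0.145, 0.044) -> [ 0.441 -0.002 -0.004]
(0.515, -0.255, 0.044) -> [ 0.881 -0.004 -0.004]
```

View pics/s4.png

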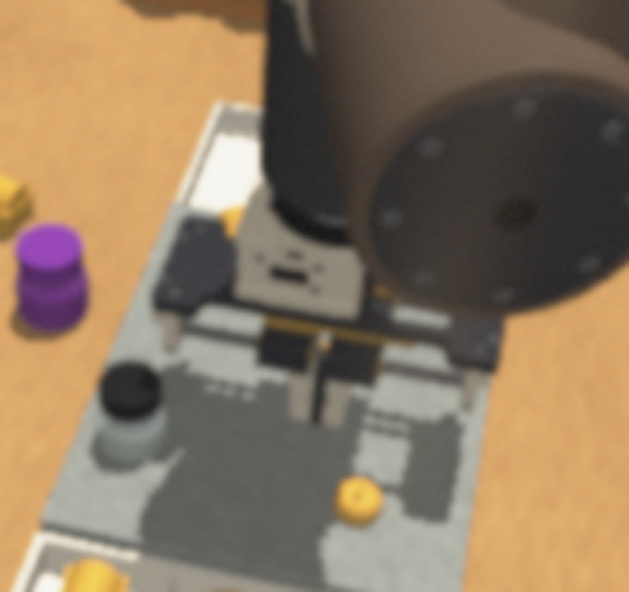

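```bash
python3 -c "
from h import *
for z in (.05,.07,.08,.09,.1,.11,.12):
  print(z,p2w('side',336.2,220.3,z).round(3),p2w('side',256.5,204.6,z).round(3))
print(p2w('side',210+318/3.7,110+425/3.7,.043))"
```

```text
0.05 [ 0.422 -0.056  0.05 ] [ 0.608 -0.053  0.05 ]
0.07 [ 0.423 -0.037  0.07 ] [ 0.603 -0.034  0.07 ]
0.08 [ 0.423 -0.027  0.08 ] [ 0.6   -0.025  0.08 ]
0.09 [ 0.423 -0.018  0.09 ] [ 0.597 -0.015  0.09 ]
0.1 [ 0.424 -0.008  0.1  ] [ 0.595 -0.006  0.1  ]
0.11 [0.424 0.001 0.11 ] [0.592 0.004 0.11 ]
0.12 [0.424 0.011 0.12 ] [0.589 0.013 0.12 ]
[ 0.50688417 -0.0231642   0.043     ]
```

The outer stubs of the gripper hang to about z 0.08, too close above the chest if I sweep B along its own lane. I'll first push B sideways in -x, into the lane that worked for C.

Emit:
step_arm:
  plan:
    - [0,0,-0.14,0,0]
    - [0,-0.1,-0.14,0,0]
    - [0,-0.19,-0.14,0,0]
    - [0.08,-0.19,-0.14,0,0]
    - [0.168,-0.19,-0.14,0,0]
    - [0.168,-0.19,-0.14,0,0]
    - [0.168,-0.19,-0.07,0,0]
    - [0.168,-0.19,0,0,0]
    - [0.168,-0.19,0,0,0]
    - [0.168,-0.15,0,0,0]
    - [0.168,-0.12,0,0,0]
    - [0.168,-0.09,0,0,0]

```text
time_s: 6.3
tcp_pos: [0.5347, -0.0758, 0.0452]
eef_rot: [-179.9, 0.0, -89.2]
contact_force: [0.1, -0.6, 0.5]
gripper_width: 0.0005
gripper_force: 0.1
```

Emit:
step_arm:
  plan:
    - [0,0.03,0,0,0]
    - [0,0.06,0,0,0]
    - [0,0.09,0,0,0]
    - [0,0.12,0,0,0]
    - [0,0.14,0,0,0]
    - [0,0.155,0,0,0]
    - [0,0.155,0,0,0]
    - [0,0.12,0,0,0]
    - [0,0.1,-0.14,0,0]
    - [0,0.1,-0.28,0,0]
    - [-0.3,0.1,-0.28,0,0]
    - [-0.3,0.1,-0.28,0,0]

```text
time_s: 7.3
tcp_pos: [0.5119, -0.0005, 0.1163]
eef_rot: [-179.7, 0.1, -89.5]
contact_force: [0.9, -0.1, -0.2]
gripper_width: 0.0004
gripper_force: 0.0
```

```bash
python3 -c "
from h import *
snap('top','t5.png',(190,175,365,275),4.5)
snap('side','s5.png',(210,110,380,270),3.7)
a=cv2.imread('pics/t5.png');b=cv2.imread('pics/s5.png')
go((.463,-.03,.1),(.463,-.03,.044))"
```

```text
7.4 [0.5111 0.0021 0.1149] [-1.7986e+02  5.0000e-02 -8.9090e+01] F [ 0.3 -0.1  0.5]
(0.463, -0.03, 0.1) -> [0.125 0.195 0.059]
(0.463, -0.03, 0.044) -> [0.126 0.195 0.283]
```

View pics/s5.png

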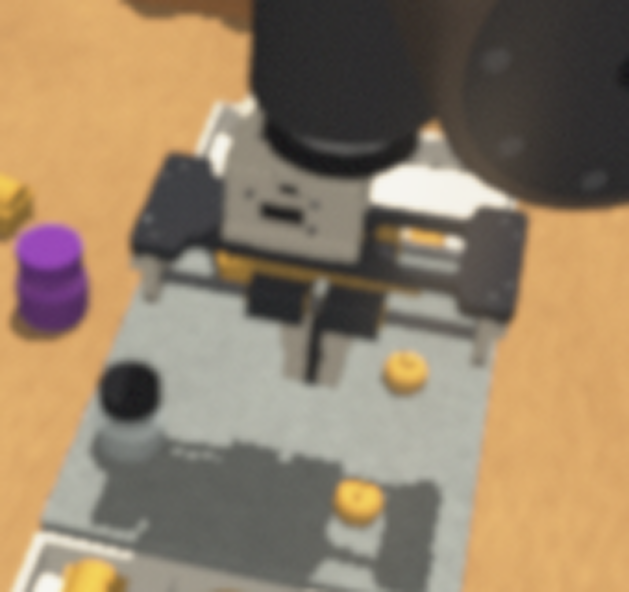

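B is now at (405,370), A is untouched at (357,500), and pot and chest stand where they were.

```bash
python3 -c "
from h import *
for u,v in((405,371),(357,501)): print(p2w('side',210+u/3.7-.4,110+v/3.7-.4,.049).round(4))"
```

```text
[ 0.4642 -0.0782  0.049 ]
[0.4743 0.032  0.049 ]
```

Emit:
step_arm:
  plan:
    - [0.125,0.1,0.03,0,0]
    - [0.125,0.195,0.06,0,0]
    - [0.125,0.195,0.06,0,0]
    - [0.125,0.195,0.18,0,0]
    - [0.125,0.195,0.283,0,0]
    - [0.125,0.195,0.283,0,0]
    - [0.165,0.195,0.283,0,0]
    - [0.205,0.195,0.283,0,0]
    - [0.245,0.195,0.283,0,0]
    - [0.285,0.195,0.283,0,0]
    - [0.325,0.195,0.283,0,0]
    - [0.365,0.195,0.283,0,0]

```text
time_s: 8.4
tcp_pos: [0.4618, -0.0943, 0.0435]
eef_rot: [-180.0, 0.0, -89.3]
contact_force: [-0.5, 1.1, 0.2]
gripper_width: 0.0004
gripper_force: 0.1
```

Emit:
step_arm:
  plan:
    - [0.04,0,0,0,0]
    - [0.08,0,0,0,0]
    - [0.12,0,0,0,0]
    - [0.16,0,0,0,0]
    - [0.2,0,0,0,0]
    - [0.24,0,0,0,0]
    - [0.28,0,0,0,0]
    - [0.32,0,0,0,0]
    - [0.36,0,0,0,0]
    - [0.4,0,0,0,0]
    - [0.44,0,0,0,0]
    - [0.48,0,0,0,0]

```text
time_s: 9.4
tcp_pos: [0.4633, -0.214, 0.0433]
eef_rot: [180.0, 0.0, -89.2]
contact_force: [-0.0, 0.7, -0.4]
gripper_width: 0.0004
gripper_force: 0.0
```

Emit:
step_arm:
  plan:
    - [0.04,0,0,0,0]
    - [0.08,0,0,0,0]
    - [0.12,0,0,0,0]
    - [0.15,0,0,0,0]
    - [0.15,0,0,0,0]
    - [0.15,0,-0.15,0,0]
    - [0.15,0,-0.28,0,0]
    - [0.15,0,-0.28,0,0]

```text
time_s: 10.07
tcp_pos: [0.4673, -0.2516, 0.1192]
eef_rot: [-179.5, -0.2, -89.2]
contact_force: [1.0, -0.3, -0.6]
gripper_width: 0.0007
gripper_force: 0.0
```

```bash
python3 -c "
from h import *
snap('side','s6.png',(210,110,380,270),3.7)
go((.468,.073,.115),(.468,.073,.044))"
```

```text
10.12 [ 0.4662 -0.2509  0.1167] [-1.7963e+02 -9.0000e-02 -8.9210e+01] F [0.5 0.1 0.1]
(0.468, 0.073, 0.115) -> [-1.296 -0.025  0.005]
(0.468, 0.073, 0.044) -> [-1.296 -0.023  0.289]
```

View pics/s6.png

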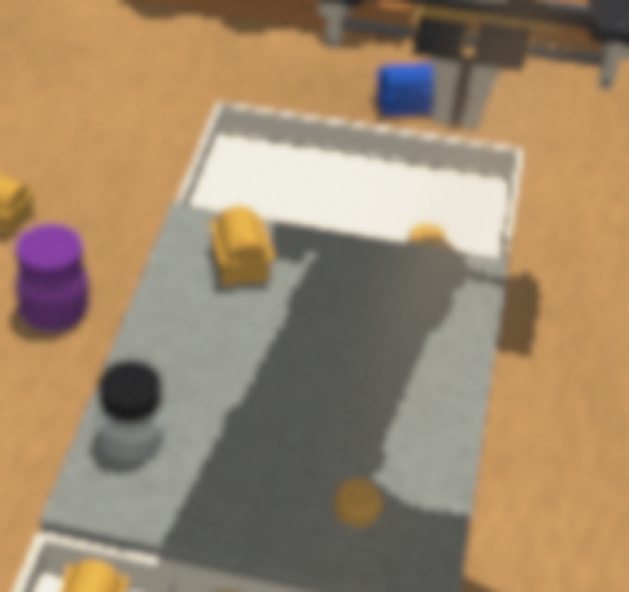

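Cap A (357,500) is still in place. One cap shows in the tray at (428,233) and B is hidden behind the edge or on top of it. I'll go behind A and check the tray from the top with a colour mask.

Emit:
step_arm:
  plan:
    - [-0.16,0,0,0,0]
    - [-0.32,0,0,0,0]
    - [-0.48,-0.01,0,0,0]
    - [-0.64,-0.01,0,0,0]
    - [-0.8,-0.02,0,0,0]
    - [-0.96,-0.03,0,0,0]
    - [-0.96,-0.03,0,0,0]

```text
time_s: 10.7
tcp_pos: [0.4688, -0.005, 0.1133]
eef_rot: [-179.9, 0.0, -88.9]
contact_force: [-0.4, -0.6, -0.5]
gripper_width: 0.0003
gripper_force: 0.0
```

Emit:
step_arm:
  plan:
    - [-0.16,-0.01,0,0,0]
    - [-0.33,-0.01,0,0,0]
    - [-0.33,-0.01,0,0,0]
    - [-0.33,-0.01,0,0,0]

```text
time_s: 11.03
tcp_pos: [0.4692, 0.0741, 0.1128]
eef_rot: [180.0, -0.0, -89.0]
contact_force: [0.9, -0.5, -0.2]
gripper_width: 0.0005
gripper_force: 0.0
```

```bash
python3 -c "
from h import *
im=eyes.capture('top')
hs=cv2.cvtColor(im,cv2.COLOR_RGB2HSV)
m=cv2.inRange(hs,(12,130,60),(28,255,255)); m[:,:296]=0;m[:182]=0;m[268:]=0;m[:,354:]=0
n,l,st,c=cv2.connectedComponentsWithStats(m)
for i in range(1,n): print(st[i],c[i], p2w('top',*c[i],.02).round(3))
cv2.imwrite('pics/t7.png',cv2.resize(im[175:275,190:365],None,fx=4.5,fy=4.5,interpolation=cv2.INTER_CUBIC)[:,:,::-1])
go((.471,.073,.044))"
```

```text
[309 243  13  12  87] [315.        248.2183908] [ 0.468 -0.238  0.02 ]
11.08 [0.4689 0.0728 0.1127] [ 1.7993e+02 -2.0000e-02 -8.9110e+01] F [ 0.3  0.9 -0.4]
(0.471, 0.073, 0.044) -> [-0.001 -0.009  0.275]
```

View pics/t7.png

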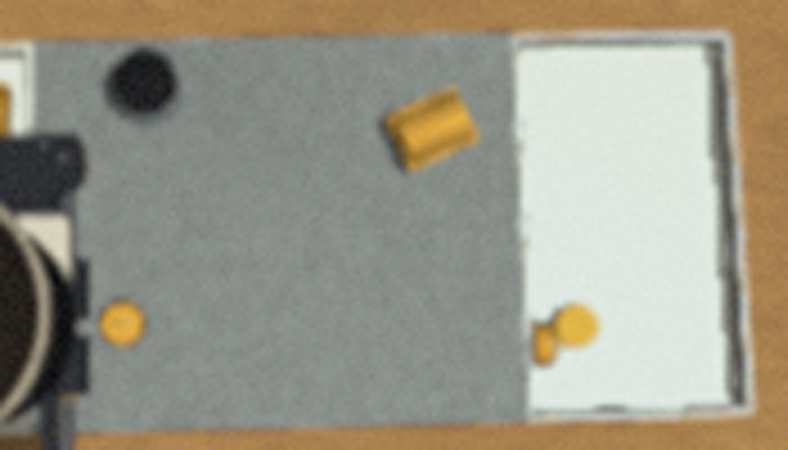

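In the tray, one cap lies flat at (577,325) and the other stands on edge by the wall at (545,343). Both are inside. A dropped on top of them could end up too high, so I'll shift it to x≈0.52 and sweep it there with the gripper turned 90°. That keeps the stubs clear of the chest and the pot.

Emit:
step_arm:
  plan:
    - [0.164,0.14,0,0.75,0]
    - [0.164,0.14,0,0.75,0]
    - [0.164,0.14,0,0.75,0]
    - [0.164,0.14,0,0.75,0]
    - [0.164,0.14,0,0.75,0]
    - [0.164,0.14,0,0.75,0]
    - [0.164,0.14,0,0.75,0]
    - [0.164,0.14,0,0.75,0]

```text
time_s: 11.75
tcp_pos: [0.4346, 0.0292, 0.113]
eef_rot: [180.0, -0.0, -134.5]
contact_force: [0.1, 0.8, -0.2]
gripper_width: 0.0005
gripper_force: 0.0
```

Emit:
step_arm:
  plan:
    - [0,0,0,0.75,0]
    - [0,0,0,0.75,0]
    - [0,0,0,0.75,0]
    - [0,0,0,0.75,0]
    - [0,0,0,0.75,0]
    - [0,0,0,0.75,0]
    - [0,0,0,0.75,0]
    - [0,0,0,0.75,0]

```text
time_s: 12.42
tcp_pos: [0.4348, 0.0297, 0.1131]
eef_rot: [-180.0, -0.0, -179.3]
contact_force: [-0.5, -0.8, -0.3]
gripper_width: 0.0003
gripper_force: 0.0
```

```bash
python3 -c "
from h import *
go((.432,.032,.044),(.4965,.032,.044))
print(r.get_state()['joints'])"
```

```text
12.42 [0.4348 0.0297 0.1131] [-1.7999e+02 -3.0000e-02 -1.7931e+02] F [-0.5 -0.8 -0.3]
(0.432, 0.032, 0.044) -> [0.011 0.009 0.276]
(0.4965, 0.032, 0.044) -> [-0.247  0.006  0.276]
[ 3.00153358e+01  4.26610911e+00 -3.73046331e+01 -8.57986149e-03
 -4.84650698e+01 -1.19316722e+02]
```

Emit:
step_arm:
  plan:
    - [0.011,0.008,0.1,0,0]
    - [0.011,0.008,0.2,0,0]
    - [0.011,0.008,0.276,0,0]
    - [0.011,0.008,0.276,0,0]
    - [-0.03,0.008,0.276,0,0]
    - [-0.07,0.008,0.276,0,0]
    - [-0.11,0.008,0.276,0,0]
    - [-0.15,0.008,0.276,0,0]
    - [-0.18,0.008,0.276,0,0]
    - [-0.21,0.008,0.276,0,0]
    - [-0.235,0.008,0.276,0,0]
    - [-0.247,0.008,0.276,0,0]

```text
time_s: 13.42
tcp_pos: [0.4979, 0.0335, 0.0444]
eef_rot: [180.0, 0.0, -179.3]
contact_force: [-0.2, 0.1, 0.2]
gripper_width: 0.0005
gripper_force: 0.1
```

Emit:
step_arm:
  plan:
    - [0,0,0,0,0]
    - [0.06,0,0,0,0]
    - [0.08,0,-0.15,0,0]
    - [0.08,0,-0.28,0,0]
    - [0.08,0.15,-0.28,0,0]
    - [0.08,0.25,-0.28,0,0]
    - [0.08,0.25,-0.28,0,0]

```text
time_s: 14.0
tcp_pos: [0.4767, 0.0988, 0.1154]
eef_rot: [179.9, 0.2, -179.1]
contact_force: [0.3, -0.3, -0.6]
gripper_width: 0.0002
gripper_force: 0.0
```

```bash
python3 -c "
from h import *
for cam,z in (('top',.05),('side',.047)):
  im=eyes.capture(cam); cv2.imwrite('pics/x_%s.png'%cam,im[:,:,::-1])
  hs=cv2.cvtColor(im,cv2.COLOR_RGB2HSV)
  m=cv2.inRange(hs,(12,130,50),(28,255,255)); n,l,st,c=cv2.connectedComponentsWithStats(m)
  for i in range(1,n):
    p=p2w(cam,*c[i],z)
    if st[i][4]>8 and .42<p[0]<.64 and -.3<p[1]<.08: print(cam,st[i][4],p.round(4))
go((.52,.082,.11),(.52,.082,.044),(.52,-.23,.044))"
```

```text
top 106654 [ 0.5507 -0.119   0.05  ]
top 208 [ 0.5904 -0.1543  0.05  ]
top 87 [ 0.4674 -0.233   0.05  ]
side 241 [ 0.5916 -0.1659  0.047 ]
14.1 [0.4755 0.0963 0.1144] [ 1.7999e+02 -1.0000e-02 -1.7914e+02] F [ 0.5 -0.8 -0.3]
(0.52, 0.082, 0.11) -> [-0.177 -0.06   0.017]
(0.52, 0.082, 0.044) -> [-0.177 -0.06   0.281]
(0.52, -0.23, 0.044) -> [-0.158 -1.308  0.281]
```

Emit:
step_arm:
  plan:
    - [-0.18,-0.06,0.02,0,0]
    - [-0.18,-0.06,0.02,0,0]
    - [-0.18,-0.06,0.15,0,0]
    - [-0.18,-0.06,0.28,0,0]
    - [-0.18,-0.06,0.28,0,0]
    - [-0.18,-0.1,0.28,0,0]
    - [-0.18,-0.14,0.28,0,0]
    - [-0.18,-0.18,0.28,0,0]
    - [-0.18,-0.22,0.28,0,0]
    - [-0.18,-0.26,0.28,0,0]
    - [-0.18,-0.3,0.28,0,0]
    - [-0.18,-0.34,0.28,0,0]

```text
time_s: 15.1
tcp_pos: [0.5221, 0.01, 0.0446]
eef_rot: [180.0, 0.0, -179.3]
contact_force: [0.5, -0.2, -0.7]
gripper_width: 0.0005
gripper_force: 0.1
```

```bash
python3 -c "
from h import *
for cam,z in (('top',.05),('side',.047)):
  im=eyes.capture(cam)
  hs=cv2.cvtColor(im,cv2.COLOR_RGB2HSV)
  m=cv2.inRange(hs,(14,165,50),(28,255,255)); n,l,st,c=cv2.connectedComponentsWithStats(m)
  for i in range(1,n):
    p=p2w(cam,*c[i],z)
    if 8<st[i][4]<999 and .42<p[0]<.64 and -.3<p[1]<.1: print(cam,st[i],p.round(4))
cv2.imwrite('pics/s8.png',cv2.resize(im[110:270,210:380],None,fx=3.7,fy=3.7,interpolation=cv2.INTER_CUBIC)[:,:,::-1])
go((.521,-.1,.044),(.524,-.235,.044))"
```

```text
top [277 197  18  15 162] [ 0.5904 -0.1541  0.05  ]
top [309 244  13  11  63] [ 0.4675 -0.2333  0.05  ]
15.2 [0.522  0.0097 0.0444] [ 180.     -0.   -179.34] F [ 0.2 -0.8  0.7]
(0.521, -0.1, 0.044) -> [ 0.009 -0.439  0.002]
(0.524, -0.235, 0.044) -> [ 0.003 -0.979  0.002]
```

Emit:
step_arm:
  plan:
    - [0,-0.04,0,0,0]
    - [0,-0.08,0,0,0]
    - [0,-0.12,0,0,0]
    - [0,-0.16,0,0,0]
    - [0,-0.2,0,0,0]
    - [0,-0.24,0,0,0]
    - [0,-0.28,0,0,0]
    - [0,-0.32,0,0,0]
    - [0,-0.36,0,0,0]
    - [0,-0.4,0,0,0]
    - [0,-0.44,0,0,0]
    - [0,-0.48,0,0,0]

```text
time_s: 16.2
tcp_pos: [0.5237, -0.1097, 0.0443]
eef_rot: [180.0, -0.0, -179.2]
contact_force: [-0.2, -0.2, 1.0]
gripper_width: 0.0006
gripper_force: 0.1
```

Emit:
step_arm:
  plan:
    - [0,-0.04,0,0,0]
    - [0,-0.08,0,0,0]
    - [0,-0.12,0,0,0]
    - [0,-0.16,0,0,0]
    - [0,-0.2,0,0,0]
    - [0,-0.24,0,0,0]
    - [0,-0.28,0,0,0]
    - [0,-0.32,0,0,0]
    - [0,-0.36,0,0,0]
    - [0,-0.4,0,0,0]
    - [0,-0.44,0,0,0]
    - [0,-0.48,0,0,0]

```text
time_s: 17.2
tcp_pos: [0.5253, -0.2297, 0.0443]
eef_rot: [-180.0, -0.0, -179.2]
contact_force: [0.1, 0.9, 0.9]
gripper_width: 0.0005
gripper_force: 0.0
```

Emit:
step_arm:
  plan:
    - [0,-0.03,0,0,0]
    - [0,-0.05,0,0,0]
    - [0,-0.05,-0.16,0,0]
    - [0,-0.05,-0.32,0,0]
    - [0,-0.05,-0.48,0,0]
    - [0,0.12,-0.6,0,0]
    - [0,0.28,-0.6,0,0]
    - [0,0.44,-0.6,0,0]
    - [0,0.6,-0.6,0,0]
    - [0,0.76,-0.6,0,0]
    - [0,0.92,-0.6,0,0]
    - [0,1,-0.6,0,0]

```text
time_s: 18.2
tcp_pos: [0.5218, 0.0247, 0.1947]
eef_rot: [180.0, 0.1, -179.1]
contact_force: [0.4, 0.4, -0.1]
gripper_width: 0.0005
gripper_force: 0.0
```

Emit:
step_arm:
  plan:
    - [0,0.16,0,0,0]
    - [0,0.32,0,0,0]
    - [0,0.48,0,0,0]
    - [0,0.48,0,0,0]
    - [0,0.48,0,0,0]

```text
time_s: 18.62
tcp_pos: [0.5202, 0.1432, 0.1941]
eef_rot: [-180.0, -0.0, -179.0]
contact_force: [-0.3, -0.1, 0.3]
gripper_width: 0.0007
gripper_force: 0.0
```

```bash
python3 -c "
from h import *
snap('top','t9.png',(150,100,365,275),3.6)
go()"
```

```text
18.67 [0.5202 0.1419 0.1941] [-1.7999e+02 -3.0000e-02 -1.7912e+02] F [-0.9 -0.2  0.5]
```

View pics/t9.png

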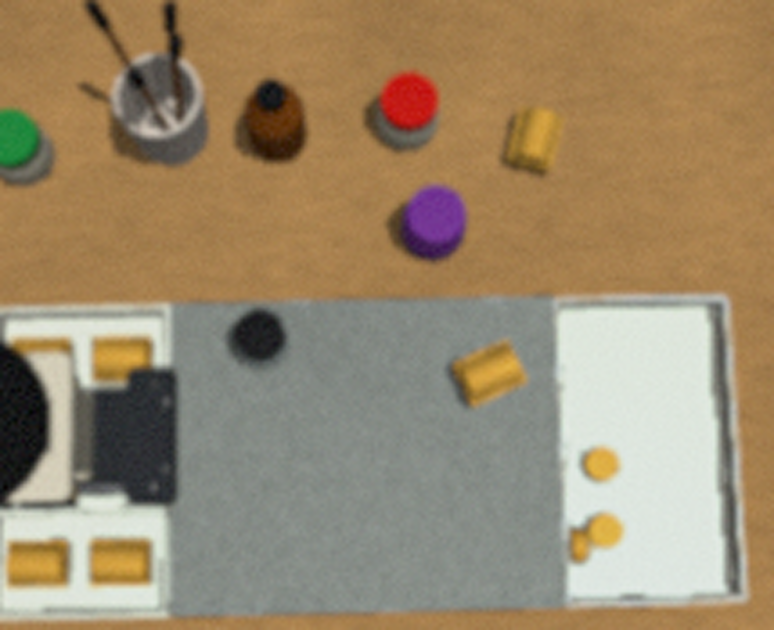

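All three caps are in the tray, at (601,464), (604,530) and (580,545). The pot (258,335), the chest (489,374) and everything on the bench stand where they were, and the arm is clear.

```bash
python3 -c "
from h import *
print(workorder.close_job())"
```

```text
the job is handed in; nothing more can be done
None
```

I swept all three caps into the empty tray (one rests on its edge against the wall), nothing else on the bench was disturbed, and I handed the job in at about 19 s; the close call returned no verdict.

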